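# Clamp the hardwood block in the drill jig

### The arm

A 7-joint arm with a two-finger parallel gripper is mounted at the origin on the work surface. World frame = base frame: x ahead of the robot, y to its left, z up, the work surface at z = 0. Lengths are in m, angles in rad, forces in N, time in s.
With the tool pointing down it reaches from about 0.35 to 0.9 m from the base axis. Payload 8.1 kg.
Tool frame: the origin (TCP) lies between the finger pads; the fingertips stand 17 mm ahead of it and the grasp point (between the pads) lies 2 mm behind it; z points along the fingers, y is the line along which they close (so a half turn about z gives the same grasp; the last joint's range is limited). The gripper opens to 92 mm and grips with 3 to 60 N. Pads are 19 mm wide; open, the fingers measure 130 mm over their backs; the gripper's body (75 mm by 190 mm) begins 47 mm behind the grasp point.
Start: joints at [-1.443, 0.434, 0.025, 1.573, -0.012, 1.134, -0.075], TCP at [0.143, 0.608, 0.244] pointing down, gripper open.
Joint ranges: [-2.62, 2.62], [-0.44, 2.09], [-1.27, 1.32], [0.08, 2.57], [-1.32, 4.46], [0.12, 2], [-2.74, 2.74]. Speed limits (rad/s): [2.22, 2.22, 3.01, 3.01, 3.14, 3.14, 3.14].

### API

Orientations are given as a rotation vector (axis times angle).
In Python, from cell import observe, get_image, calibration, sign_off, look_for, regions_of, landmark_of gives the robot as it stands.
- The arm moves only by the tool jog_arm, never from a script. Its argument "plan" is a list of rows, each an object with "offset": the shift along the tool's x, y, z normalised to -1 to 1, where 1 is 0.15 m, a list of three; "twist": the turn, a rotation vector about the tool's x, y, z normalised to -1 to 1, where 1 is 2 pi rad, a list of three; "fingers": the gripper command: -1 is shut, 1 is fully open, values between are in proportion. In form: [{"offset": [x, y, z], "twist": [ax, ay, az], "fingers": fingers}, ...]. A call has 1 to 20 rows; each row is the pose to reach, as a shift and turn from the pose commanded when the call began, along the tool's axes at that moment, turning the shorter way round; what a row does not reach only later rows make up. A row lasts 1/8 s, in which the tool goes at most 62.5 mm and 10.7 degrees, less where a joint would pass 70% of its speed; a pose out of reach is approached as far as the arm can. A call with a number of a shift or a turn outside -1 to 1 is refused whole. A call with a gripper value outside its range is refused whole. The fingers move at their own pace and stop on an object; "newtons" is the grip in N (left out, the last holds). Time passes only in rows, so rows that repeat a pose let the fingers close. It gives the time, the measured TCP pose, the force, the opening and the grip force at its end, in the units of the state.
- observe(): the state, without advancing time (a new reading comes with each control period).
- get_image(name): name is "scene" or "top" or "wrist"; returns the picture (400x640x3 uint8, red, green, blue); there is no depth.
- calibration(name): a dict with "fov_y" (degrees; the focal length in pixels is half the picture's height over the tangent of half this angle, whatever the lens; pixels are square), "cx", "cy" (the principal point, pixels), "position" and "attitude" of the camera in the world. Camera axes: x right, y down, z forward; pixel columns grow to the right and rows downward; lengths in m; the calibration is good to about 2 mm. A picture is of the moment at which its call begins: read the wrist's pose just before it. calibration takes no time and is no camera call; for the wrist camera it gives the pose at the moment of the call.
- sign_off(): hands the job in; it is judged then, once.
Trained networks look in the newest picture that a camera, given by its name, has taken for a name from the list of things; names that differ only in an ending like _2 or _b are one class to them, and where a whole thing is asked for, a point or a joint stands for the part that bears it (a point fixed in the world has none). Each returns a list of dicts, best first, with "conf" (0 to 1); they miss things now and then, are a little off and sometimes report something else, mostly with a low value. They report only what shows in the picture. A call takes as long as a camera call. They do not tell look-alikes from the thing itself.
- look_for(thing, camera): "box" ([left, top, width, height] as shares, 0 to 1, of the picture: columns of its width, rows of its height, round what is visible of it).
- regions_of(thing, camera): "region" (400x640 bool, what is visible of it) and "box" ([left, top, width, height] as shares, 0 to 1, of the picture: columns of its width, rows of its height, round what is visible of it).
- landmark_of(thing, camera): "at" ([row, column] as shares, 0 to 1, of the picture: columns of its width, rows of its height: a listed point, or the origin of a listed thing).
The state is a dict: "clock": time; "joints": joint angles; "dq": joint speeds; "joint_efforts": joint torques, N m; "position": TCP position; "ee_rot": TCP orientation; "force": force on the tool from outside, world axes, zero at the start; "ft_torque": the same for the moment, N m; "width": opening from 0.0 (shut) to 1.0 (fully open); "gripper_force": force on a finger pad.
Only numpy, scipy, OpenCV 4.12 (cv2) and the standard library are available. Lean on these libraries where they do the work, as an engineer would, in place of code of your own. Each camera call takes 0.05 s, during which the arm holds its last target. There are 200 camera calls.

### The job

Clamp the dark wooden block in the drill jig so that it can be drilled: push the steel clamp strap round with the back of a finger until it meets its stop pin, with its nose over the block, then push the cam lever fully down so that the strap bears on the block. Only push, without forcing: grip and lift nothing, and leave the block lying in its place against the fence and the tools and parts round about where they are.

Things in the scene. Friction and masses are not known exactly. Their poses are not given: they have to be found in the camera images.
- jig: the drill jig, fixed to the bench: steel plate 200 (x) x 260 (y) x 18 mm. Origin: centre of its underside. In its frame, mm: block bed at y -75 to -15; fence 22 mm high on the plate along y -82; end stop at x 97; bush plate (top z 78) over the block at x 45 to 85, y -111 to -27; clamp stud at (0, 45); 10 mm stop pin for the strap at (21, 10), top z 66
- block: the loose dark hardwood block, 180 (x) x 60 (y) x 35 mm high, about 0.3 kg, lying on the plate along the fence, its top 53 mm above the bench. Origin: centre of its underside.
- strap: the clamp strap, a dark steel bar 171 mm long, 32 mm wide (24 mm over the last 30 mm at the nose), 16 mm thick, underside 60 mm above the bench. Origin: on its underside at the heel screw. Nose along its -y: stud axis at y -40, nose end at y -145 mm. A button under the nose clears the block by 4 mm while the lever is up; the nose dips 4 mm on to it as the lever goes down
- strap_nose (a point): point on the strap's top face, on its centre line, 90 mm from the stud axis and 15 mm short of the nose end.
- stud (a point): point on the stud's vertical axis, 76 mm above the bench at the strap's top face: the axis about which strap and lever together swing.
- swing (a joint): angle of the strap about the stud, rad: 0 = against its stop pin, nose over the middle of the block, along the jig's -y. It grows as the strap swings away, clockwise seen from above (1.57: nose along the jig's -x), so it closes counter-clockwise. Light friction, about 2 N at the nose; it stays where it is left
- lever_pin (a point): the cam lever's hinge axis, a level pin across the top of the stud, 95 mm above the bench.
- grip: the cam lever's flat black plastic grip, 62 mm long (its y), 26 mm wide (x), 11 mm thick (z). Origin: its centre, 87 mm from the pin; the lever ends 118 mm from the pin. Its +y points away from the pin, its +z is the face to push. The lever swings with the strap and always points away from the nose, over the strap's heel
- lever (a joint): cam lever angle, rad: at 0 it stands 80 deg above level, leaning slightly away from the nose; it grows as the lever is pushed down and away from the nose; fully down is 1.22 (10 deg above level, against its stop). It stays where it is left; pushing takes about 3 to 6 N at the grip. Fully clamped within 0.1 rad of the stop
- bush: loose steel drill bush standing on the jig's plate, 26 mm across and 26 mm high; leave alone. Origin: centre of underside.
- tin: open metal tin, 72 mm across, 75 mm high, beside the fence side of the jig; leave alone.
- screwdriver: screwdriver lying on the bench beyond the lever's side of the jig; leave alone.
- offcut: small dark wood offcut, 75 x 45 x 35 mm, on the bench; leave alone.
- oil: grey plastic oil bottle, 56 mm across, 150 mm tall, behind the fence side of the jig; leave alone.
- hammer: hammer lying on the bench left of the robot; leave alone.
- wrench: wrench lying on the bench right of the robot; leave alone.
Mind the look-alikes: they are no part of the job. Of the things shaped like the block, the dark wooden one is meant.

How it is judged:
By the outcome, as a careful person would: the job done as asked, in the order asked, and still so for the second after the job is handed in, with the robot touching nothing.
It also fails if it takes over 54 s, if anything falls off the work surface, if the arm or the gripper's body presses on something with over 40 N, if the wrist force passes 120 N, or if a joint passes its speed limit or range.

## Working session

There is one attempt and no reset: what is moved stays moved. The work goes in short steps, Python scripts to look and compute and a tool call to move; the robot and the scene stay as the last step left them, time stands still between calls to the robot, and variables do not carry over. Pictures are saved under pics/ and viewed, at most 10 in all, crops included, and the job is handed in when it is done.

Besides the shell and the picture viewer there is one more tool, called as name([rows], argument=value, ...), one row to a line, values as JSON. jog_arm: Moves the arm, as the interface text tells. Scaled input: -1 to 1 covers 0.15 m each way for a shift and 2 pi rad each way for a turn. Its arguments: {"type":"object","properties":{"plan":{"type":"array","items":{"type":"object","properties":{"offset":{"type":"array","items":{"type":"number","minimum":-1,"maximum":1}},"twist":{"type":"array","items":{"type":"number","minimum":-1,"maximum":1}},"fingers":{"type":"number"}}}},"newtons":{"type":"number"}},"required":["plan"]}

```bash
mkdir -p pics; cat > h.py <<'E'
import numpy as np, cv2
from scipy.spatial.transform import Rotation as R
from cell import *
def ray(cam,at):
    c=calibration(cam); f=200/np.tan(np.radians(c["fov_y"])/2)
    u,v=at[1]*640,at[0]*400
    A=np.array(c["attitude"]); 
    A=A if A.shape==(3,3) else (R.from_rotvec(A).as_matrix() if A.size==3 else R.from_quat(A).as_matrix())
    d=A@np.array([(u-c["cx"])/f,(v-c["cy"])/f,1]); return np.array(c["position"]),d
def atz(cam,at,z):
    p,d=ray(cam,at); return p+d*(z-p[2])/d[2]
def proj(cam,P):
    c=calibration(cam); f=200/np.tan(np.radians(c["fov_y"])/2); A=R.from_rotvec(c["attitude"]).as_matrix()
    q=A.T@(np.array(P)-c["position"]); return c["cx"]+f*q[0]/q[2],c["cy"]+f*q[1]/q[2]
E
python3 - <<'E'
from h import *
o=observe(); print(o)
for n in ("scene","top"):
    cv2.imwrite(f"pics/{n}0.png",get_image(n)[:,:,::-1]); print(n,calibration(n))
Z=dict(jig=0,block=.018,strap=.06,strap_nose=.076,stud=.076,lever_pin=.095,grip=.18,bush=.018)
for n in ("top","scene"):
    for t,z in Z.items():
        for r in landmark_of(t,n)[:2]: print(n,t,round(r["conf"],2),np.round([r["at"][1]*640,r["at"][0]*400]),np.round(atz(n,r["at"],z),3))
E
```

```text
{'clock': 0.0, 'joints': array([-1.4426246 ,  0.4352295 ,  0.02492773,  1.57408232, -0.01158436,
        1.13399803, -0.07510977]), 'dq': array([ 0.0019886 , -0.00046274, -0.00042236,  0.0002751 , -0.00093456,
        0.0009946 , -0.00025961]), 'joint_efforts': array([ 2.94012416e-04, -6.67854309e+01,  9.84760299e-01, -3.14465082e+01,
       -6.05958584e-02,  4.26241430e-02,  1.70774974e-04]), 'position': array([0.14287834, 0.60795685, 0.2429461 ]), 'ee_rot': array([-3.61736014e-01, -3.12065280e+00,  2.46936001e-03]), 'force': array([-0.78222782,  0.39242517, -0.2115945 ]), 'ft_torque': array([ 0.0525943 , -0.02551214,  0.03419605]), 'gripper_force': 0.0, 'width': 1.0020221558495213}
scene {'fov_y': 53.3687982816993, 'cx': 316.8700931667668, 'cy': 201.38776253169354, 'position': array([ 0.95349443, -0.3787419 ,  1.04173686]), 'attitude': array([-2.42431315, -1.01901766,  0.28368656])}
top {'fov_y': 43.5136636553683, 'cx': 319.28066807989387, 'cy': 196.70730973662543, 'position': array([0.46890604, 0.0081193 , 1.72314112]), 'attitude': array([-2.22277682,  2.16735028, -0.03289533])}
t
[... 320 characters left out ...]
.601 0.105 0.076]
top lever_pin 0.58 [295. 178.] [0.596 0.107 0.095]
top grip 0.6 [296. 167.] [0.623 0.101 0.18 ]
top bush 0.53 [295. 156.] [0.676 0.116 0.018]
top bush 0.53 [297. 166.] [0.64  0.106 0.018]
scene jig 0.86 [337. 215.] [0.582 0.066 0.   ]
scene block 0.76 [231. 299.] [ 0.568 -0.319  0.018]
scene block 0.72 [323. 221.] [0.574 0.018 0.018]
scene strap 0.79 [359. 212.] [0.641 0.091 0.06 ]
scene strap_nose 0.59 [332. 180.] [0.517 0.11  0.076]
scene stud 0.57 [349. 196.] [0.59  0.105 0.076]
scene stud 0.2 [336. 217.] [0.613 0.029 0.076]
scene lever_pin 0.46 [348. 194.] [0.591 0.095 0.095]
scene grip 0.64 [359. 184.] [0.622 0.097 0.18 ]
scene bush 0.58 [377. 221.] [0.683 0.128 0.018]
```

```bash
python3 - <<'E'
import cv2
a=cv2.imread("pics/top0.png")[90:300,200:480]; b=cv2.imread("pics/scene0.png")[110:330,180:460]
cv2.imwrite("pics/t1.png",cv2.resize(a,(800,600),interpolation=3)); cv2.imwrite("pics/s1.png",cv2.resize(b,(764,600),interpolation=3))
E
```

```text
(no output)
```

View pics/t1.png

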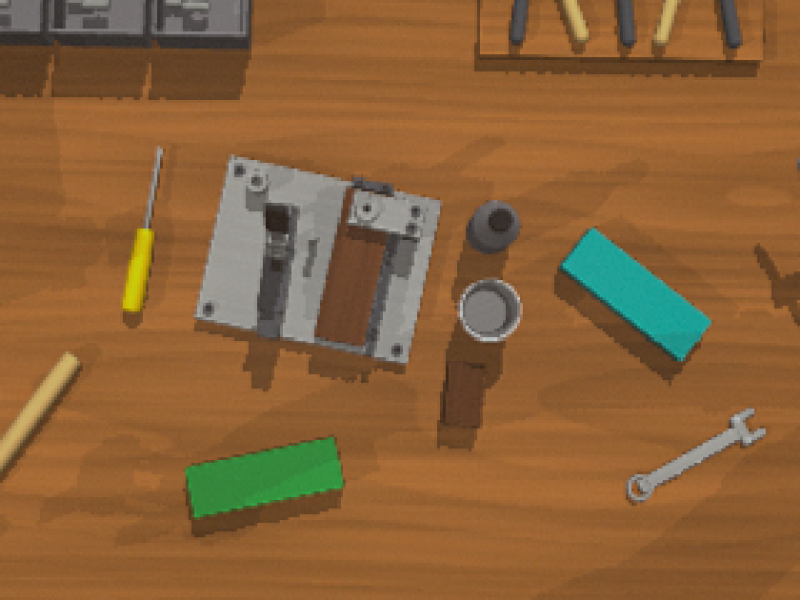

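View pics/s1.png

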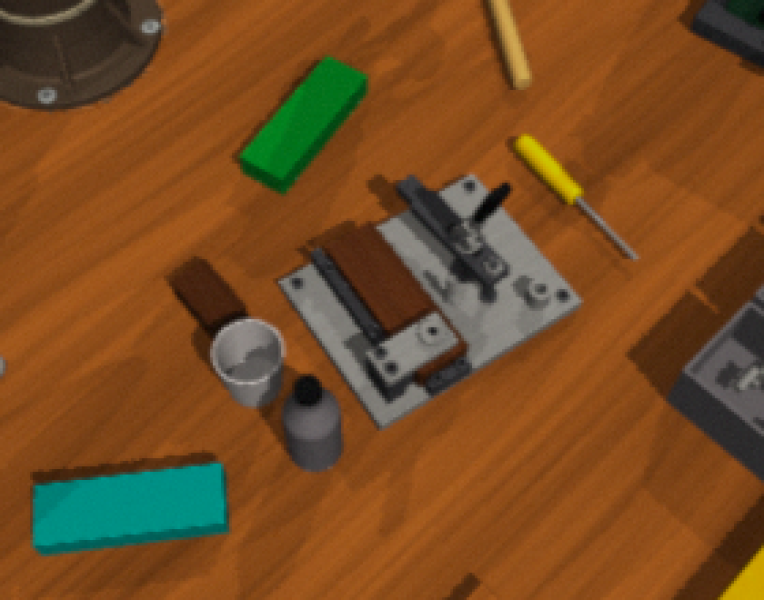

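View pics/scene0.png

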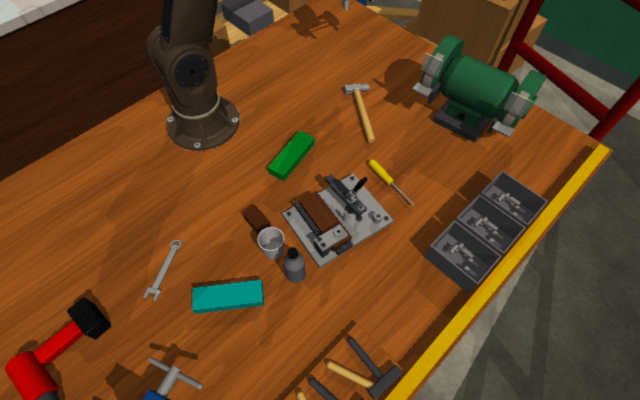

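The top crop shows three block-shaped things. The green one is at (265,480) and the teal one at (635,295). The dark block at (350,290) is the one in the jig against the fence, so it's the one meant; the small dark piece at (463,395) is the offcut. The strap's nose points down the picture at (270,330), the stud is at (278,245), and the lever is up. Next I'll fit the jig pose from the plate corners.

```bash
cat >> h.py <<'E'
def fit(Pj,Pw):
    Pj,Pw=np.array(Pj,float),np.array(Pw)[:,:2]; a=Pj-Pj.mean(0); b=Pw-Pw.mean(0)
    y=np.arctan2((a[:,0]*b[:,1]-a[:,1]*b[:,0]).sum(),(a*b).sum()); c,s=np.cos(y),np.sin(y); M=np.array([[c,-s],[s,c]])
    t=Pw.mean(0)-M@Pj.mean(0); return y,t,np.linalg.norm(Pw-(Pj@M.T+t),axis=1)
E
python3 - <<'E'
from h import *
J=[(.1,.13),(.1,-.13),(-.1,-.13),(-.1,.13)]
px=np.array([(232,156),(441,200),(408,363),(195,319)])/2.857+[200,90]
sx=np.array([(473,174),(582,301),(381,427),(278,281)])/2.729+[180,110]
# scene: order by nearest world
for n,p in (("top",px),("scene",sx)):
    W=[atz(n,(v/400,u/640),.018) for u,v in p]
    if n=="scene": W=[W[1],W[2],W[3],W[0]]
    print(n,np.round(W,3)[:,:2].tolist()); y,t,r=fit(J,W); c,s=np.cos(y),np.sin(y)
    print("yaw",y,t,r,"stud",t+np.array([[c,-s],[s,c]])@[0,.045])
# strap nose end and heel in crop top
for u,v in ((269,333),(283,207)): print(atz("top",((v/2.857+90)/400,(u/2.857+200)/640),.076))
E
```

```text
top [[0.714, 0.163], [0.667, -0.089], [0.472, -0.054], [0.517, 0.201]]
yaw -0.18266977276816432 [0.59250341 0.05545538] [0.00240042 0.00198012 0.00108533 0.00030189] stud [0.60067791 0.09970668]
scene [[0.716, 0.164], [0.667, -0.09], [0.47, -0.052], [0.522, 0.202]]
yaw -0.19364781489035188 [0.59370439 0.05603467] [0.0011758  0.00103944 0.00071067 0.00150731] stud [0.60236418 0.10019356]
[0.50187057 0.10905284 0.076     ]
[0.64779087 0.09688253 0.076     ]
```

jog_arm([
  {"offset":[-0.4,-0.3,0],"twist":[0,0,0],"fingers":-1},
  {"offset":[-0.87,-0.65,0],"twist":[0,0,0],"fingers":-1},
  {"offset":[-0.87,-0.65,0],"twist":[0,0,0],"fingers":-1},
  {"offset":[-0.87,-0.65,0],"twist":[0,0,0],"fingers":-1},
], newtons=10)

```text
clock: 1.4
position: [0.2506, 0.4811, 0.2442]
ee_rot: [0.37, 3.118, -0.0]
force: [0.5, 0.4, 0.1]
width: 0.611
gripper_force: 0.0
```

jog_arm([
  {"offset":[-0.4,-0.3,0],"twist":[0,0,0],"fingers":-1},
  {"offset":[-0.87,-0.65,0],"twist":[0,0,0],"fingers":-1},
  {"offset":[-0.87,-0.65,0],"twist":[0,0,0],"fingers":-1},
  {"offset":[-0.87,-0.65,0],"twist":[0,0,0],"fingers":-1},
])

```text
clock: 1.9
position: [0.3543, 0.3573, 0.244]
ee_rot: [0.369, 3.119, 0.0]
force: [0.2, 0.7, -0.3]
width: 0.181
gripper_force: 0.0
```

jog_arm([
  {"offset":[-0.4,-0.3,0],"twist":[0,0,0],"fingers":-1},
  {"offset":[-0.87,-0.65,0],"twist":[0,0,0],"fingers":-1},
  {"offset":[-0.87,-0.65,0],"twist":[0,0,0],"fingers":-1},
  {"offset":[-0.87,-0.65,0],"twist":[0,0,0],"fingers":-1},
])

```text
clock: 2.4
position: [0.4586, 0.2332, 0.2438]
ee_rot: [0.367, 3.119, -0.0]
force: [0.4, 0.7, 0.9]
width: 0.006
gripper_force: 0.0
```

```bash
cat >> h.py <<'E'
YAW=-.188; O=np.array([.593,.0557]); S=np.array([.6015,.100])
def jig(x,y): c,s=np.cos(YAW),np.sin(YAW); return O+np.array([[c,-s],[s,c]])@[x,y]
def rel(xy,z,yneg,o=None):
    "row for TCP at xy,z, tool down, tool -y along world angle yneg"
    o=o or observe(); A=R.from_rotvec(o["ee_rot"]); y=-np.array([np.cos(yneg),np.sin(yneg),0]); zz=np.array([0,0,-1.])
    B=R.from_matrix(np.c_[np.cross(y,zz),y,zz])
    d=A.inv().apply(np.array([*xy,z])-o["position"])/.15; w=(A.inv()*B).as_rotvec()/(2*np.pi)
    return np.round(d,3).tolist(),np.round(w,4).tolist()
def strap(phi,r,h): 
    p=np.radians(phi); return S+r*np.array([np.cos(p),np.sin(p)])-h*np.array([-np.sin(p),np.cos(p)]), p+np.pi/2
E
python3 - <<'E'
from h import *
o=observe(); print(o["clock"],o["position"],o["ee_rot"],o["width"],o["joints"])
cv2.imwrite("pics/w1.png",get_image("wrist")[:,:,::-1])
for t,z in dict(strap_nose=.076,stud=.076,lever_pin=.095,jig=0,bush=.018).items():
    for r in landmark_of(t,"wrist")[:2]: print(t,round(r["conf"],2),np.round([r["at"][1]*640,r["at"][0]*400]),np.round(atz("wrist",r["at"],z),3))
xy,a=strap(175,.085,.055)
for z in (.15,.08): print(xy,rel(xy,z,a))
E
```

```text
2.4 [0.45859485 0.23320054 0.24379514] [ 3.66671240e-01  3.11926707e+00 -2.16873037e-04] 0.005996620750517506 [-0.75388378  0.25275895  0.22266369  1.85352211 -0.06329321  1.04158276
  0.8306488 ]
jig 0.36 [196. 293.] [0.594 0.003 0.   ]
[0.52161702 0.16219895] ([-0.536, -0.38, 0.624], [0.0001, -0.0001, -0.0224])
[0.52161702 0.16219895] ([-0.536, -0.38, 1.091], [0.0001, -0.0001, -0.0224])
```

View pics/w1.png

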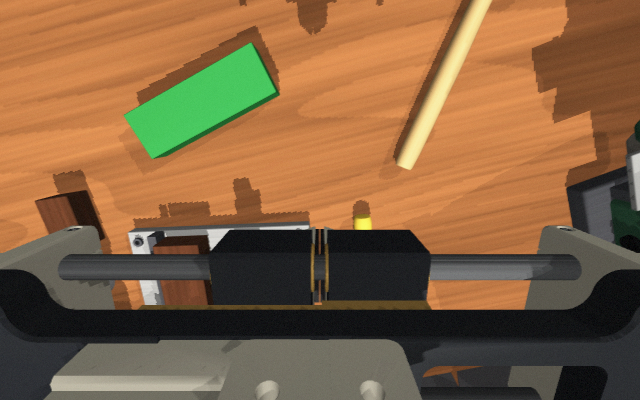

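The wrist picture shows the shut fingers at (320,265) covering the jig; the green look-alike at (200,95) and the hammer handle at (440,80) are clear of the path. I'll descend beside the strap's nose, on its outer side.

jog_arm([
  {"offset":[-0.54,-0.38,0.0],"twist":[0,0,-0.022],"fingers":-1},
  {"offset":[-0.54,-0.38,0.2],"twist":[0,0,-0.022],"fingers":-1},
  {"offset":[-0.54,-0.38,0.6],"twist":[0,0,-0.022],"fingers":-1},
  {"offset":[-0.54,-0.38,0.9],"twist":[0,0,-0.022],"fingers":-1},
  {"offset":[-0.54,-0.38,1.0],"twist":[0,0,-0.022],"fingers":-1},
  {"offset":[-0.54,-0.38,1.0],"twist":[0,0,-0.022],"fingers":-1},
])

```text
clock: 3.45
position: [0.5227, 0.1607, 0.0937]
ee_rot: [-0.144, -3.137, 0.0]
force: [-0.4, 0.2, 0.6]
width: 0.005
gripper_force: 0.0
```

```bash
python3 - <<'E'
from h import *
o=observe(); print(o["clock"],o["position"],o["force"])
im=get_image("scene")[:,:,::-1][120:280,240:440]
xy,a=strap(175,.085,.031)
cv2.imwrite("pics/s2.png",cv2.resize(im,(750,600),interpolation=3))
print("final",rel(*[strap(259.2,.085,.031)[0],.080,strap(259.2,.085,.031)[1]]))
for ph in list(range(175,260,8))+[259.2]:
    xy,a=strap(ph,.085,.031); print(ph,*rel(xy,.080,a))
E
```

```text
3.45 [0.52274954 0.16068334 0.09371539] [-0.37009352  0.16128992  0.63893466]
final ([-0.294, -0.9, 0.098], [-0.0, 0.0002, -0.2346])
175 [0.013, -0.152, 0.099] [0.0001, 0.0002, -0.0007]
183 [0.036, -0.233, 0.098] [0.0001, 0.0002, -0.023]
191 [0.048, -0.316, 0.098] [0.0001, 0.0002, -0.0452]
199 [0.047, -0.401, 0.098] [0.0001, 0.0002, -0.0674]
207 [0.035, -0.484, 0.098] [0.0001, 0.0002, -0.0896]
215 [0.012, -0.565, 0.098] [0.0, 0.0002, -0.1119]
223 [-0.023, -0.641, 0.098] [0.0, 0.0002, -0.1341]
231 [-0.068, -0.713, 0.098] [0.0, 0.0002, -0.1563]
239 [-0.122, -0.777, 0.098] [0.0, 0.0002, -0.1785]
247 [-0.185, -0.833, 0.098] [-0.0, 0.0002, -0.2007]
255 [-0.255, -0.88, 0.098] [-0.0, 0.0002, -0.223]
259.2 [-0.294, -0.9, 0.098] [-0.0, 0.0002, -0.2346]
```

View pics/s2.png

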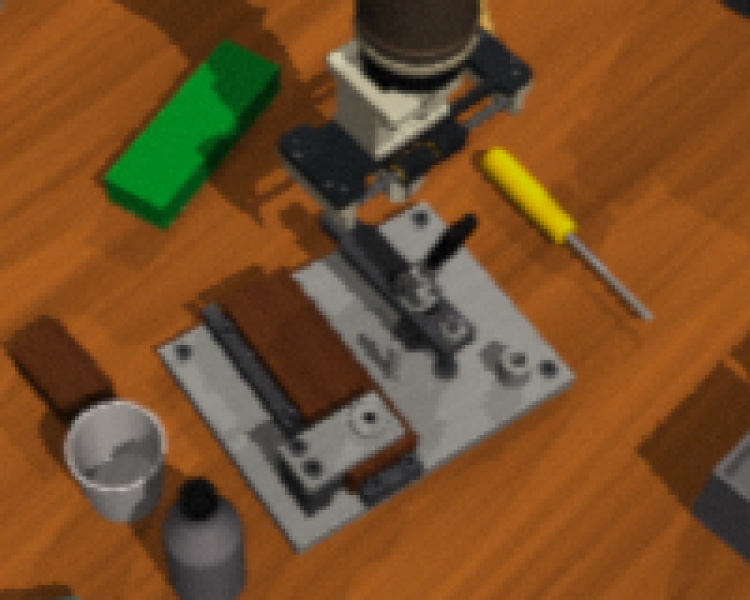

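The scene crop shows the fingers down at (400,185), on the outer side of the strap's nose at (345,225), clear of it. The lever is up at (455,240) and the bush is at (515,360). Now I'll sweep the first half.

jog_arm([
  {"offset":[0,0,0.09],"twist":[0,0,0],"fingers":-1},
  {"offset":[0.01,-0.08,0.09],"twist":[0,0,0],"fingers":-1},
  {"offset":[0.013,-0.15,0.09],"twist":[0,0,0],"fingers":-1},
  {"offset":[0.025,-0.19,0.09],"twist":[0,0,-0.012],"fingers":-1},
  {"offset":[0.036,-0.233,0.09],"twist":[0,0,-0.023],"fingers":-1},
  {"offset":[0.043,-0.275,0.09],"twist":[0,0,-0.034],"fingers":-1},
  {"offset":[0.048,-0.316,0.09],"twist":[0,0,-0.045],"fingers":-1},
  {"offset":[0.048,-0.359,0.09],"twist":[0,0,-0.056],"fingers":-1},
  {"offset":[0.047,-0.401,0.09],"twist":[0,0,-0.067],"fingers":-1},
  {"offset":[0.042,-0.443,0.09],"twist":[0,0,-0.078],"fingers":-1},
  {"offset":[0.035,-0.484,0.09],"twist":[0,0,-0.09],"fingers":-1},
  {"offset":[0.024,-0.525,0.09],"twist":[0,0,-0.101],"fingers":-1},
  {"offset":[0.012,-0.565,0.09],"twist":[0,0,-0.112],"fingers":-1},
  {"offset":[0.012,-0.565,0.09],"twist":[0,0,-0.112],"fingers":-1},
])

```text
clock: 5.25
position: [0.5138, 0.0749, 0.0808]
ee_rot: [-0.942, 2.996, -0.0]
force: [0.7, 0.5, 0.3]
width: 0.003
gripper_force: 0.5
```

```bash
python3 - <<'E'
from h import *
o=observe(); print(o["clock"],o["position"],o["force"])
get_image("top"); 
for r in landmark_of("strap_nose","top")[:2]: 
    w=atz("top",r["at"],.076); d=w[:2]-S; print(r["conf"],w,np.linalg.norm(d),np.degrees(np.arctan2(d[1],d[0]))%360)
for ph in list(range(215,252,4))+[253,255,257,259.2,261]:
    xy,a=strap(ph,.085,.031); print(ph,*rel(xy,.080,a,o))
E
```

```text
5.25 [0.51379131 0.07486334 0.08080446] [0.71437758 0.48956588 0.28831786]
215 [-0.008, 0.009, 0.005] [-0.0001, 0.0002, -0.0003]
219 [0.005, -0.031, 0.005] [-0.0001, 0.0002, -0.0114]
223 [0.015, -0.072, 0.005] [-0.0001, 0.0002, -0.0225]
227 [0.022, -0.114, 0.005] [-0.0001, 0.0002, -0.0336]
231 [0.026, -0.156, 0.005] [-0.0001, 0.0002, -0.0447]
235 [0.028, -0.198, 0.005] [-0.0001, 0.0002, -0.0558]
239 [0.026, -0.24, 0.005] [-0.0001, 0.0002, -0.0669]
243 [0.022, -0.282, 0.005] [-0.0001, 0.0002, -0.078]
247 [0.014, -0.323, 0.006] [-0.0001, 0.0001, -0.0892]
251 [0.004, -0.364, 0.006] [-0.0001, 0.0001, -0.1003]
253 [-0.002, -0.384, 0.006] [-0.0001, 0.0001, -0.1058]
255 [-0.009, -0.404, 0.006] [-0.0001, 0.0001, -0.1114]
257 [-0.016, -0.424, 0.006] [-0.0001, 0.0001, -0.1169]
259.2 [-0.026, -0.445, 0.006] [-0.0002, 0.0001, -0.123]
261 [-0.034, -0.462, 0.006] [-0.0002, 0.0001, -0.128]
```

jog_arm([
  {"offset":[0.005,-0.031,0.005],"twist":[0,0,-0.011],"fingers":-1},
  {"offset":[0.015,-0.072,0.005],"twist":[0,0,-0.022],"fingers":-1},
  {"offset":[0.022,-0.114,0.005],"twist":[0,0,-0.034],"fingers":-1},
  {"offset":[0.026,-0.156,0.005],"twist":[0,0,-0.045],"fingers":-1},
  {"offset":[0.028,-0.198,0.005],"twist":[0,0,-0.056],"fingers":-1},
  {"offset":[0.026,-0.24,0.005],"twist":[0,0,-0.067],"fingers":-1},
  {"offset":[0.022,-0.282,0.005],"twist":[0,0,-0.078],"fingers":-1},
  {"offset":[0.014,-0.323,0.005],"twist":[0,0,-0.089],"fingers":-1},
  {"offset":[0.004,-0.364,0.005],"twist":[0,0,-0.1],"fingers":-1},
  {"offset":[-0.002,-0.384,0.005],"twist":[0,0,-0.106],"fingers":-1},
  {"offset":[-0.009,-0.404,0.005],"twist":[0,0,-0.111],"fingers":-1},
  {"offset":[-0.009,-0.404,0.005],"twist":[0,0,-0.111],"fingers":-1},
])

```text
clock: 6.85
position: [0.5493, 0.0267, 0.0795]
ee_rot: [1.911, -2.494, 0.0]
force: [-2.1, -2.0, 4.4]
width: 0.007
gripper_force: 2.3
```

```bash
python3 - <<'E'
from h import *
o=observe(); print(o["clock"],o["position"],o["force"])
im=get_image("scene"); cv2.imwrite("pics/s3.png",cv2.resize(im[:,:,::-1][120:280,240:440],(750,600),interpolation=3))
for ph in (255,257,259.2,261):
    xy,a=strap(ph,.085,.031); print(ph,*rel(xy,.080,a,o))
E
```

```text
6.85 [0.54931488 0.02668401 0.07953303] [-2.05576308 -1.98961223  4.35105075]
255 [0.005, -0.003, -0.003] [-0.0, -0.0, -0.0002]
257 [0.011, -0.023, -0.003] [-0.0, -0.0, -0.0058]
259.2 [0.018, -0.045, -0.003] [-0.0, -0.0, -0.0119]
261 [0.023, -0.063, -0.003] [-0.0, -0.0, -0.0169]
```

View pics/s3.png

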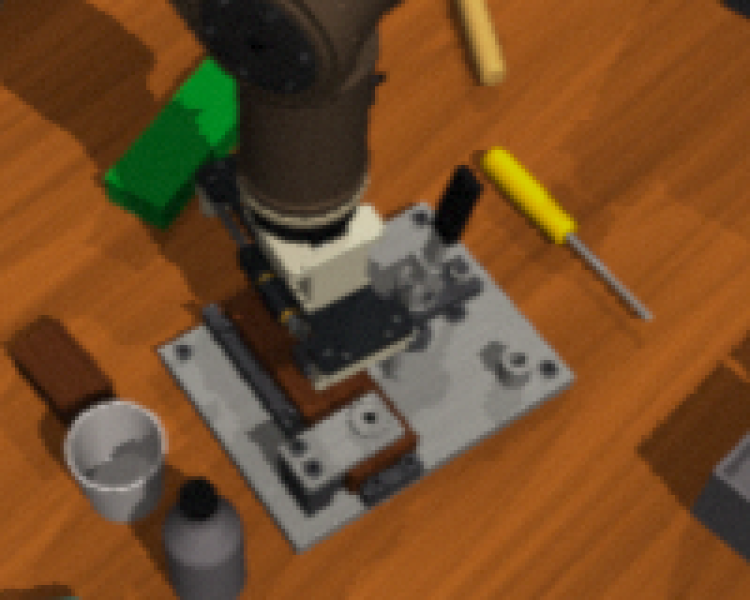

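The scene crop shows the strap nearly closed, with the lever at (455,205) now over the far side, away from the nose, and the block unmoved. I'll raise the tool slightly and creep on to the pin, watching the force.

jog_arm([
  {"offset":[0,0,-0.02],"twist":[0,0,0],"fingers":-1},
  {"offset":[0.006,-0.015,-0.02],"twist":[0,0,-0.003],"fingers":-1},
  {"offset":[0.011,-0.024,-0.02],"twist":[0,0,-0.006],"fingers":-1},
  {"offset":[0.011,-0.024,-0.02],"twist":[0,0,-0.006],"fingers":-1},
])

```text
clock: 7.4
position: [0.5523, 0.0248, 0.0824]
ee_rot: [-1.959, 2.456, 0.001]
force: [-0.6, 3.3, 0.9]
width: 0.006
gripper_force: 0.8
```

jog_arm([
  {"offset":[0.003,-0.01,0],"twist":[0,0,-0.003],"fingers":-1},
  {"offset":[0.006,-0.02,0],"twist":[0,0,-0.006],"fingers":-1},
  {"offset":[0.006,-0.02,0],"twist":[0,0,-0.006],"fingers":-1},
])

```text
clock: 7.78
position: [0.5551, 0.0228, 0.0825]
ee_rot: [-2.005, 2.419, 0.0]
force: [-0.6, 1.5, 1.1]
width: 0.004
gripper_force: 0.8
```

```bash
python3 - <<'E'
from h import *
o=observe(); print(o["clock"],o["position"],o["force"])
for ph in (257,259.2,261,263):
    xy,a=strap(ph,.085,.031); print(ph,*rel(xy,.083,a,o))
E
```

```text
7.775 [0.55514167 0.02280496 0.0824577 ] [-0.60824504  1.45664116  1.14774323]
257 [-0.005, 0.021, -0.004] [-0.0, 0.0, 0.0064]
259.2 [0.003, -0.0, -0.004] [-0.0, 0.0, 0.0003]
261 [0.009, -0.018, -0.004] [-0.0, 0.0, -0.0047]
263 [0.016, -0.038, -0.004] [-0.0, 0.0, -0.0103]
```

jog_arm([
  {"offset":[0.003,-0.008,0],"twist":[0,0,-0.001],"fingers":-1},
  {"offset":[0.005,-0.013,0],"twist":[0,0,-0.002],"fingers":-1},
  {"offset":[0.005,-0.013,0],"twist":[0,0,-0.002],"fingers":-1},
])

```text
clock: 8.15
position: [0.5567, 0.0209, 0.0823]
ee_rot: [2.018, -2.407, 0.001]
force: [-1.3, -1.7, -0.8]
width: 0.005
gripper_force: 0.7
```

jog_arm([
  {"offset":[0.002,-0.008,0],"twist":[0,0,-0.001],"fingers":-1},
  {"offset":[0.004,-0.013,0],"twist":[0,0,-0.002],"fingers":-1},
  {"offset":[0.004,-0.013,0],"twist":[0,0,-0.002],"fingers":-1},
])

```text
clock: 8.52
position: [0.5579, 0.0205, 0.0823]
ee_rot: [2.034, -2.393, -0.001]
force: [-4.5, -2.8, 0.8]
width: 0.008
gripper_force: 2.5
```

jog_arm([
  {"offset":[0.0,-0.007,0],"twist":[0,0,0],"fingers":-1},
  {"offset":[0.0,-0.013,0],"twist":[0,0,0],"fingers":-1},
  {"offset":[0.0,-0.013,0],"twist":[0,0,0],"fingers":-1},
])

```text
clock: 8.9
position: [0.5584, 0.0204, 0.082]
ee_rot: [2.032, -2.391, -0.003]
force: [-9.9, -1.0, 4.7]
width: 0.004
gripper_force: 5.3
```

```bash
python3 - <<'E'
from h import *
o=observe(); print(o["clock"],o["position"],o["force"])
for ph in (257,259.2,261,263):
    xy,a=strap(ph,.085,.031); print(ph,*rel(xy,.083,a,o))
E
```

```text
8.9 [0.55837808 0.02038451 0.08202159] [-9.94854139 -0.97479682  4.73243929]
257 [-0.018, 0.045, -0.006] [0.0006, -0.0002, 0.0104]
259.2 [-0.009, 0.024, -0.006] [0.0006, -0.0002, 0.0043]
261 [-0.003, 0.006, -0.007] [0.0006, -0.0002, -0.0007]
263 [0.004, -0.014, -0.007] [0.0006, -0.0002, -0.0063]
```

The force rose to 10 N with almost no motion, so the strap is at its pin. I'll back off, rise and look.

jog_arm([
  {"offset":[0,0.1,0],"twist":[0,0,0],"fingers":-1},
  {"offset":[0,0.25,-0.02],"twist":[0,0,0],"fingers":-1},
  {"offset":[0,0.25,-0.4],"twist":[0,0,0],"fingers":-1},
  {"offset":[0,0.25,-0.8],"twist":[0,0,0],"fingers":-1},
  {"offset":[0,0.25,-1.0],"twist":[0,0,0],"fingers":-1},
  {"offset":[0,0.25,-1.0],"twist":[0,0,0],"fingers":-1},
])

```text
clock: 9.65
position: [0.5253, 0.0275, 0.2354]
ee_rot: [-2.031, 2.389, -0.006]
force: [0.7, 1.6, -0.3]
width: 0.007
gripper_force: 0.0
```

```bash
python3 - <<'E'
from h import *
o=observe(); print(o["clock"],o["position"],o["force"],o["joints"])
im=get_image("scene"); cv2.imwrite("pics/s4.png",cv2.resize(im[:,:,::-1][120:280,240:440],(750,600),interpolation=3))
for t,z in dict(strap_nose=.076,stud=.076,lever_pin=.095,grip=.181).items():
    for r in landmark_of(t,"scene")[:1]:
        w=atz("scene",r["at"],z); c,s=np.cos(YAW),np.sin(YAW); print(t,round(r["conf"],2),w,"jig",np.array([[c,s],[-s,c]])@(w[:2]-O))
for y,z in ((.010,.232),(.010,.192)): print(y,z,*rel(jig(0,y),z,YAW,o))
E
```

```text
9.65 [0.52527515 0.0274509  0.23542214] [ 0.74343973  1.55818662 -0.25363543] [ 0.11653419  0.3050377  -0.34368789  1.80812964  0.11825262  1.0410674
  2.70853219]
strap_nose 0.82 [0.58205718 0.01678768 0.076     ] jig [-0.00347751 -0.04027183]
stud 0.72 [0.60784354 0.10159271 0.076     ] jig [0.0060049  0.04785826]
lever_pin 0.53 [0.59957273 0.09862318 0.095     ] jig [-0.00156518  0.04339528]
grip 0.63 [0.60944302 0.11855203 0.181     ] jig [0.0044066  0.06481768]
0.01 0.232 [-0.325, -0.417, 0.026] [-0.0011, 0.0003, 0.0042]
0.01 0.192 [-0.324, -0.415, 0.293] [-0.0011, 0.0003, 0.0042]
```

View pics/s4.png

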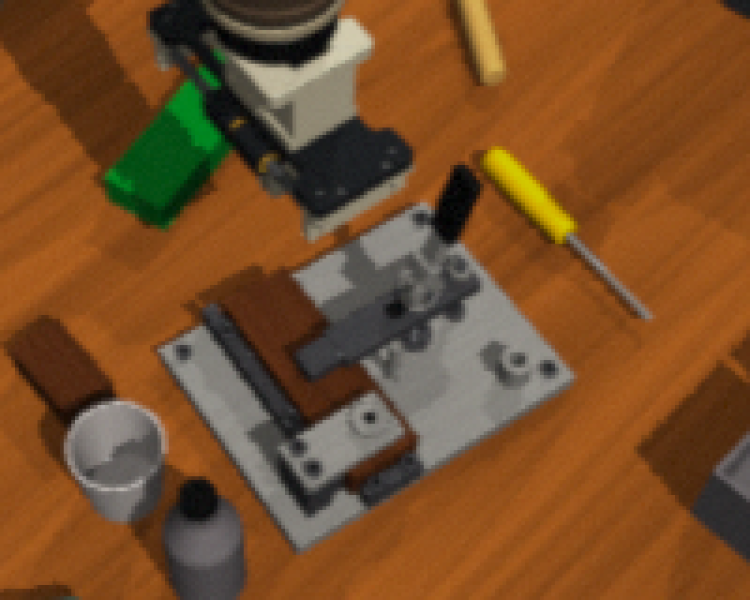

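The scene crop shows the strap lying straight across the block: nose at (310,360), stud at (420,295), lever up at (455,205). The landmarks put the nose at jig x of about -3 mm, so it's closed on its stop. Next is the nose side of the lever.

jog_arm([
  {"offset":[-0.16,-0.2,0.0],"twist":[0,0,0.004],"fingers":-1},
  {"offset":[-0.325,-0.415,0.03],"twist":[0,0,0.004],"fingers":-1},
  {"offset":[-0.325,-0.415,0.15],"twist":[0,0,0.004],"fingers":-1},
  {"offset":[-0.325,-0.415,0.29],"twist":[0,0,0.004],"fingers":-1},
  {"offset":[-0.325,-0.415,0.29],"twist":[0,0,0.004],"fingers":-1},
])

```text
clock: 10.52
position: [0.5913, 0.0645, 0.1864]
ee_rot: [2.002, -2.415, -0.004]
force: [-0.9, 0.5, 0.2]
width: 0.011
gripper_force: 0.0
```

```bash
python3 - <<'E'
from h import *
o=observe(); print(o["clock"],o["position"],o["force"],o["joints"])
for th in range(80,5,-5):
    t=np.radians(th); r=.080+.006*(80-th)/70
    y=.045+r*np.cos(t)-.0055*np.sin(t)-.0095; z=.095+r*np.sin(t)+.0055*np.cos(t)+.017
    print(th,round(y,4),round(z,4),rel(jig(0,y),z,YAW,o)[0])
E
```

```text
10.525 [0.59128319 0.06449086 0.18638875] [-0.91558981  0.467814    0.16997197] [ 0.0303593   0.46570561 -0.32416383  1.69545502  0.1686951   1.01294158
  2.60311504]
80 0.044 0.1917 [-0.238, -0.022, -0.036]
75 0.051 0.1911 [-0.285, -0.022, -0.032]
70 0.058 0.1899 [-0.331, -0.023, -0.024]
65 0.0649 0.188 [-0.377, -0.023, -0.011]
60 0.0716 0.1855 [-0.422, -0.023, 0.005]
55 0.0781 0.1824 [-0.465, -0.023, 0.025]
50 0.0844 0.1788 [-0.507, -0.023, 0.05]
45 0.0903 0.1746 [-0.547, -0.023, 0.078]
40 0.0959 0.1698 [-0.584, -0.024, 0.109]
35 0.101 0.1646 [-0.618, -0.024, 0.144]
30 0.1057 0.1589 [-0.65, -0.024, 0.182]
25 0.11 0.1528 [-0.678, -0.024, 0.223]
20 0.1136 0.1463 [-0.702, -0.024, 0.266]
15 0.1167 0.1395 [-0.723, -0.025, 0.312]
10 0.1192 0.1324 [-0.74, -0.025, 0.359]
```

jog_arm([
  {"offset":[-0.12,-0.022,-0.036],"twist":[0,0,0],"fingers":-1},
  {"offset":[-0.238,-0.022,-0.036],"twist":[0,0,0],"fingers":-1},
  {"offset":[-0.285,-0.022,-0.032],"twist":[0,0,0],"fingers":-1},
  {"offset":[-0.331,-0.023,-0.024],"twist":[0,0,0],"fingers":-1},
  {"offset":[-0.377,-0.023,-0.011],"twist":[0,0,0],"fingers":-1},
  {"offset":[-0.422,-0.023,0.005],"twist":[0,0,0],"fingers":-1},
  {"offset":[-0.465,-0.023,0.025],"twist":[0,0,0],"fingers":-1},
  {"offset":[-0.507,-0.023,0.05],"twist":[0,0,0],"fingers":-1},
  {"offset":[-0.547,-0.023,0.078],"twist":[0,0,0],"fingers":-1},
  {"offset":[-0.584,-0.024,0.109],"twist":[0,0,0],"fingers":-1},
  {"offset":[-0.584,-0.024,0.109],"twist":[0,0,0],"fingers":-1},
])

```text
clock: 11.9
position: [0.6124, 0.151, 0.1721]
ee_rot: [2.005, -2.418, -0.001]
force: [-0.3, -1.6, 0.4]
width: 0.003
gripper_force: 0.1
```

```bash
python3 - <<'E'
from h import *
o=observe(); print(o["clock"],o["position"],o["force"],o["joints"][6])
im=get_image("scene"); cv2.imwrite("pics/s5.png",cv2.resize(im[:,:,::-1][120:280,240:440],(750,600),interpolation=3))
for th in range(40,-1,-5):
    t=np.radians(th); r=.080+.006*(80-th)/70
    y=.045+r*np.cos(t)-.0055*np.sin(t)-.0095; z=.095+r*np.sin(t)+.0055*np.cos(t)+.017
    print(th,round(y,4),round(z,4),rel(jig(0,y),z,YAW,o)[0])
E
```

```text
11.9 [0.61238107 0.15103532 0.17211577] [-0.30182419 -1.59216826  0.3639222 ] 2.4641765709975765
40 0.0959 0.1698 [0.009, 0.008, 0.015]
35 0.101 0.1646 [-0.025, 0.008, 0.05]
30 0.1057 0.1589 [-0.056, 0.008, 0.088]
25 0.11 0.1528 [-0.084, 0.008, 0.129]
20 0.1136 0.1463 [-0.109, 0.008, 0.172]
15 0.1167 0.1395 [-0.13, 0.008, 0.218]
10 0.1192 0.1324 [-0.146, 0.008, 0.265]
5 0.1211 0.125 [-0.159, 0.008, 0.314]
0 0.1224 0.1175 [-0.167, 0.008, 0.364]
```

View pics/s5.png

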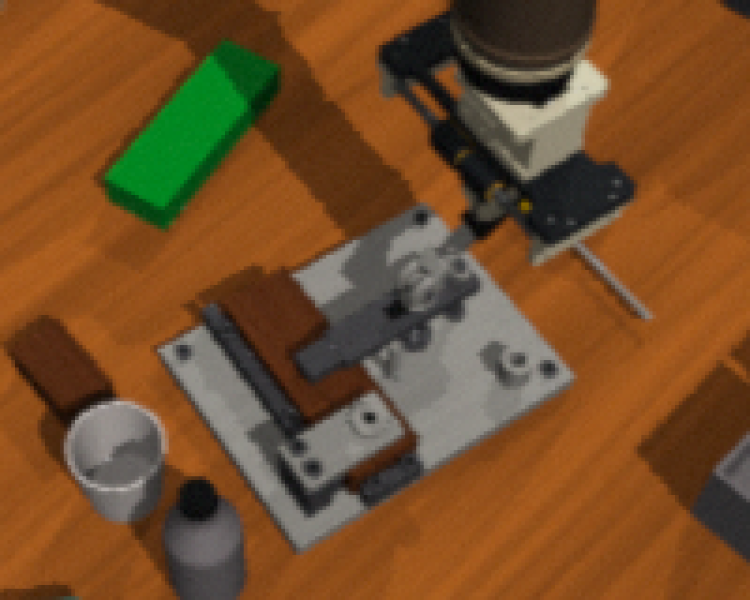

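The scene crop shows the fingers at (490,205) pressing the lever down, with the strap unmoved. I'll carry on to about 12° and then creep.

jog_arm([
  {"offset":[-0.025,0.008,0.05],"twist":[0,0,0],"fingers":-1},
  {"offset":[-0.056,0.008,0.088],"twist":[0,0,0],"fingers":-1},
  {"offset":[-0.084,0.008,0.129],"twist":[0,0,0],"fingers":-1},
  {"offset":[-0.109,0.008,0.172],"twist":[0,0,0],"fingers":-1},
  {"offset":[-0.13,0.008,0.218],"twist":[0,0,0],"fingers":-1},
  {"offset":[-0.138,0.008,0.245],"twist":[0,0,0],"fingers":-1},
  {"offset":[-0.138,0.008,0.245],"twist":[0,0,0],"fingers":-1},
])

```text
clock: 12.82
position: [0.6148, 0.1709, 0.1353]
ee_rot: [2.004, -2.418, -0.001]
force: [-0.3, -0.2, 0.6]
width: 0.007
gripper_force: 0.1
```

jog_arm([
  {"offset":[-0.006,0,0.01],"twist":[0,0,0],"fingers":-1},
  {"offset":[-0.008,0,0.02],"twist":[0,0,0],"fingers":-1},
  {"offset":[-0.008,0,0.02],"twist":[0,0,0],"fingers":-1},
])

```text
clock: 13.2
position: [0.6151, 0.1718, 0.1327]
ee_rot: [2.004, -2.419, -0.0]
force: [-0.5, -0.7, 2.5]
width: 0.005
gripper_force: 0.9
```

jog_arm([
  {"offset":[0,0,0.01],"twist":[0,0,0],"fingers":-1},
  {"offset":[0,0,0.014],"twist":[0,0,0],"fingers":-1},
  {"offset":[0,0,0.014],"twist":[0,0,0],"fingers":-1},
])

```text
clock: 13.58
position: [0.6154, 0.172, 0.1315]
ee_rot: [-2.004, 2.419, -0.0]
force: [-3.7, -2.3, 9.0]
width: 0.006
gripper_force: 4.6
```

jog_arm([
  {"offset":[0,0,0.007],"twist":[0,0,0],"fingers":-1},
  {"offset":[0,0,0.014],"twist":[0,0,0],"fingers":-1},
  {"offset":[0,0,0.014],"twist":[0,0,0],"fingers":-1},
])

```text
clock: 13.95
position: [0.6157, 0.1721, 0.1309]
ee_rot: [-2.004, 2.418, -0.001]
force: [-7.7, -3.1, 20.6]
width: 0.006
gripper_force: 10.5
```

The force reached 20 N with hardly any motion, at the height expected for 10°, so the lever is on its stop. I'll retract and check.

jog_arm([
  {"offset":[0,0,-0.1],"twist":[0,0,0],"fingers":-1},
  {"offset":[0,0,-0.4],"twist":[0,0,0],"fingers":-1},
  {"offset":[0,0.0,-0.9],"twist":[0,0,0],"fingers":-1},
  {"offset":[0,0.5,-0.95],"twist":[0,0,0],"fingers":-1},
  {"offset":[0,1,-0.95],"twist":[0,0,0],"fingers":-1},
  {"offset":[0,1,-0.95],"twist":[0,0,0],"fingers":-1},
  {"offset":[0,1,-0.95],"twist":[0,0,0],"fingers":-1},
])

```text
clock: 14.82
position: [0.4665, 0.2009, 0.2721]
ee_rot: [-2.007, 2.415, -0.001]
force: [0.3, -0.3, -0.5]
width: 0.003
gripper_force: 0.0
```

```bash
python3 - <<'E'
from h import *
o=observe(); print(o["clock"],o["position"],o["force"])
im=get_image("scene"); cv2.imwrite("pics/s6.png",cv2.resize(im[:,:,::-1][120:280,240:440],(750,600),interpolation=3))
c,s=np.cos(YAW),np.sin(YAW)
for t,z in dict(strap_nose=.072,stud=.076,lever_pin=.095,grip=.11,block=.018,bush=.018).items():
    for r in landmark_of(t,"scene")[:2]:
        w=atz("scene",r["at"],z); print(t,round(r["conf"],2),"jig",np.array([[c,s],[-s,c]])@(w[:2]-O))
E
```

```text
14.825 [0.46648697 0.20088296 0.27213509] [ 0.29257277 -0.34779693 -0.51826585]
strap_nose 0.89 jig [ 0.00387062 -0.04884542]
stud 0.89 jig [-0.00106868  0.04921946]
lever_pin 0.94 jig [-0.01314163  0.04583157]
grip 0.75 jig [0.01633669 0.03095206]
grip 0.55 jig [-0.00730189  0.13312776]
block 0.97 jig [-0.0045439  -0.03967496]
block 0.73 jig [-0.26494547  0.00264849]
bush 0.66 jig [0.0746038  0.09113491]
bush 0.24 jig [-0.02289318 -0.02696662]
```

View pics/s6.png

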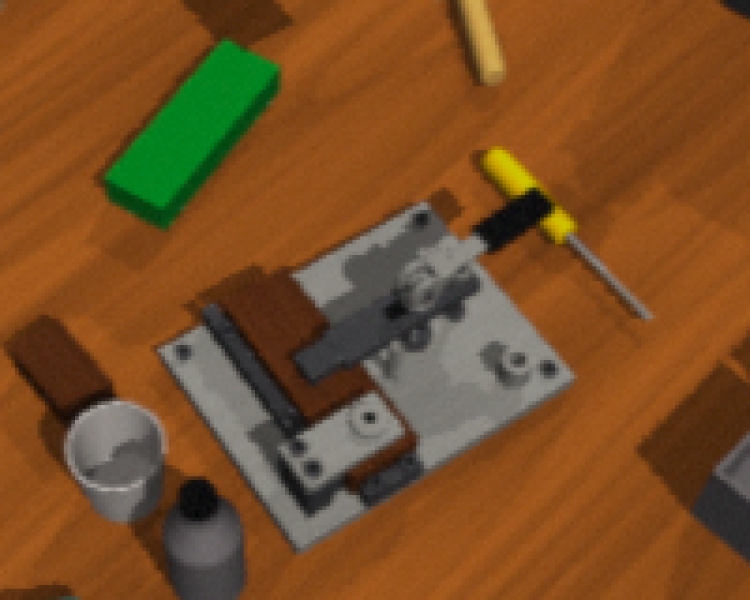

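The scene crop shows the strap across the block with its nose at (310,365). The lever is down over the heel with its grip at (515,220). The block, bush, screwdriver and tin are where they were, and the robot is clear. I'm handing in.

```bash
python3 -c "from cell import *; print(sign_off())"
```

```text
the job is handed in; nothing more can be done
None
```

The job is handed in at about 15 s on the clock: the strap is against its stop pin over the dark block, the lever is fully down, and nothing else in the last picture has moved; sign-off returned no verdict.

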